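# Close the sugar jar and put it back on its coaster

## Task

The sugar jar has just been refilled. Put its silicone lid back on, press it down until it is fully home and level all the way round, and stand the closed jar upright on the round wooden coaster with its whole foot on the wood. Leave the cup tree with its two mugs and the salt shaker where they are.

Things in the scene. Friction and masses are not known exactly. Their poses are not given: they have to be found in the camera images.
- jar: Open straight-sided round jar of clear glass, loose, about 0.34 kg with sugar cubes in its lower half: 66 mm across, 88 mm tall, wall 2 mm, thickened to a 4 mm lip round the mouth, which is 58 mm wide. It stands on the counter (top at z = 0). Origin: centre of its underside, z up its axis. The glass, 66 mm wide and plain from foot to rim, can be gripped from above past the closed lid.
- jar_rim (a point): Centre of the jar's mouth, level with the top of the rim, 88 mm above the jar's underside.
- lid: Round teal silicone lid, loose, 80 g, 33 mm tall, lying right way up on the counter. From below: plug 14 mm deep with a springy sealing bead 61 mm across at mid-depth, slightly too wide for the jar's mouth; flat flange 63 mm across, 5 mm thick; knob in the middle 21 mm across, 14 mm tall. Origin: centre of the plug's underside, z up its axis: flange at z = 14 to 19 mm, knob 19 to 33 mm.
- lid_seat (a point): Centre of the flange's underside, 14 mm above the lid's origin; meets jar_rim when the lid is fully home, the flange lying on the rim all round. Set on the mouth, the lid first rests on its bead with this point about 10 mm above the rim; let go a few mm off centre it tips by up to 15 degrees, and straightens when pressed on the knob.
- lid_knob (a point): Centre of the knob's top, 33 mm above the lid's origin; grip the knob or press here. About 8 N (up to 14 N if the lid sits tipped) straight down on the knob squeezes the bead past the jar's lip; from about 4 mm before home it snaps in and holds against some 10 N upwards. Pressed near its edge the lid tips up instead.
- coaster: Round turned wooden coaster, 120 mm across and 10 mm thick, flat on top, fixed on the counter. Origin: centre of its underside, so its top is 10 mm above.
- tree: Wooden cup tree, loose, 0.85 kg, 350 mm tall: round base 160 mm across, post, two lower empty hooks along its x axis, two upper hooks along its y axis reaching 100 mm from the post, with a mug on each. Origin: centre of the base's underside. To be left alone.
- mug_a: White ceramic mug, 80 mm across and 90 mm tall, hanging by its handle on one upper hook of the cup tree, mouth sideways, about 150 to 240 mm above the counter. Origin: centre of its underside. To be left alone.
- mug_b: The same kind of mug on the opposite upper hook. To be left alone.
- shaker: Chrome salt shaker with a twist top, loose, 44 mm across and 90 mm tall, about 0.19 kg. Origin: centre of its underside. To be left alone.

How it is judged:
At the end, for the whole second after the job is handed in: The lid is fully home: its flange lies on the rim within 1.5 mm, level with the rim to within 0.045 rad and centred within 4 mm; the jar stands upright (within 0.06 rad) and at rest on top of the coaster, its axis within 27 mm of the coaster's centre so that its whole foot is on the wood (z of lid_seat in the frame of jar between 0.086 and 0.0895 m and distance between lid_seat and jar_rim below 0.004 m and angle between the z axis of lid and the z axis of jar, either way round below 0.045 rad and angle between lid's own z axis and vertical below 0.12 rad and horizontal distance between jar and coaster below 0.027 m and height (world z) of jar between 0.008 and 0.0125 m and angle between jar's own z axis and vertical below 0.06 rad and linear speed of each of jar, lid below 0.01 m/s); the robot touches nothing.
It fails at once if the cup tree is shifted by more than 30 mm or tipped (distance of tree from where it was at the start of the episode above 0.03 m or angle between tree's own z axis and vertical above 0.2 rad).
It fails at once if a mug is knocked off its hook or shifted by more than 50 mm (distance of any of mug_a, mug_b from where it was at the start of the episode above 0.05 m).
It fails at once if the salt shaker is shifted by more than 30 mm or tipped (distance of shaker from where it was at the start of the episode above 0.03 m or angle between shaker's own z axis and vertical above 0.3 rad).
It also fails if it takes over 58 s, if anything falls off the work surface, if the arm or the gripper's body presses on something with over 40 N, if the wrist force passes 120 N, or if a joint passes its speed limit or range.

## Robot

A 6-joint arm with a two-finger parallel gripper is mounted at the origin on the work surface. World frame = base frame: x ahead of the robot, y to its left, z up, the work surface at z = 0. Lengths are in m, angles in rad, forces in N, time in s.
With the tool pointing down it reaches from about 0.35 to 0.725 m from the base axis. Payload 6 kg.
Tool frame: the origin (TCP) lies at the very end of the fingers, on their centre line; the grasp point (between the pads) lies 19 mm behind it; z points along the fingers, y is the line along which they close (so a half turn about z gives the same grasp; the last joint's range is limited). The gripper opens to 85 mm and grips with 20 to 120 N. Pads are 22 mm wide; open, the fingers measure 114 mm over their backs; the gripper's body (76 mm by 85 mm) begins 54 mm behind the grasp point. The pads swing forward as they close: fully open they stand 13 mm farther back than shut.
Start: joints at [1.476, 0.04, 0.085, 0, -1.615, -0.334], TCP at [0.249, 0.546, 0.231] pointing down, gripper open.
Joint ranges: [-2.56, 2.56], [-1.29, 2.01], [-1.08, 1.49], [-3.29, 1.98], [-2.81, -0.18], [-2.99, 2.99]. Speed limits (rad/s): [2.57, 2.57, 3.01, 3.14, 3.14, 3.14].

## Interface

Orientations are given as [roll, pitch, yaw] about the fixed x, y, z axes, in that order (R = Rz(yaw) Ry(pitch) Rx(roll)).
In Python, from rig import r gives the robot as it stands.
- The arm moves only by the shell command python3 -m handwheel 'ROWS' [FORCE]. ROWS is a JSON object of lists of equal length, an entry for each row: "delta_pos": the shift along the tool's x, y, z in mm, a list of three; "turn": the turn, a rotation vector about the tool's x, y, z in rad, a list of three; "claw": the closure, from 0 (fully open) to 1 (shut). A call has 1 to 20 rows; each row is the pose to reach, as a shift and turn from the pose commanded when the call began, along the tool's axes at that moment; what a row does not reach only later rows make up. A row lasts 1/8 s, in which the tool goes at most 62.5 mm and 10.7 degrees, less where a joint would pass 70% of its speed; a pose out of reach is approached as far as the arm can. A call with a gripper value outside its range is refused whole. The fingers move at their own pace and stop on an object; FORCE is the grip in N (left out, the last holds). Time passes only in rows, so rows that repeat a pose let the fingers close. It gives the time, the measured TCP pose, the force, the opening and the grip force at its end, in the units of the state.
- r.get_state(): the state, without advancing time (a new reading comes with each control period).
- r.snapshot(name): name is "scene" or "top" or "wrist"; returns a dict with "color" (384x512x3 uint8, red, green, blue), "range_z" (384x512 float32, m along the optical axis (not along the pixel's ray), 0 where there is no reading), "fx", "fy", "cx", "cy" (pixels), "origin" and "rotation" of the camera in the world. Camera axes: x right, y down, z forward; pixel columns grow to the right and rows downward; lengths in m; the calibration is good to about 2 mm. The wrist camera is an equidistant fisheye: a pixel r from the principal point sees the ray r / f radians off the axis. A picture is of the moment at which its call begins.
- r.finish_job(): hands the job in; it is judged then, once.
The state is a dict: "time": time; "joint_positions": joint angles; "qd": joint speeds; "joint_efforts": joint torques, N m; "position": TCP position; "ee_rot": TCP orientation; "wrist_force": force on the tool from outside, world axes, zero at the start; "wrist_torque": the same for the moment, N m; "finger_gap": opening from 0.0 (shut) to 1.0 (fully open); "finger_force": force on a finger pad.
Only numpy, scipy, OpenCV 4.12 (cv2) and the standard library are available. Lean on these libraries where they do the work, as an engineer would, in place of code of your own. Each camera call takes 0.05 s, during which the arm holds its last target. There are 200 camera calls.

## Working session

There is one attempt and no reset: what is moved stays moved. The work goes in short steps, Python scripts to look and compute and a shell command to move; the robot and the scene stay as the last step left them, time stands still between calls to the robot, and variables do not carry over. Pictures are saved under pics/ and viewed, at most 11 in all, crops included, and the job is handed in when it is done.

```bash
mkdir -p pics; ls
cat > h.py <<'E'
import numpy as np,cv2
from rig import r
def snap(n,f):
    s=r.snapshot(n); cv2.imwrite('pics/'+f+'.png',s['color'][:,:,::-1]); np.save('pics/'+f+'.npy',s,allow_pickle=True); return s
def cloud(s):
    v,u=np.mgrid[:384,:512]; z=s['range_z']
    p=np.stack([(u-s['cx'])/s['fx']*z,(v-s['cy'])/s['fy']*z,z],-1)
    return p@np.array(s['rotation']).T+np.array(s['origin'])
E
python3 - <<'E'
from h import *
a=snap('top','top1');b=snap('scene','sc1')
for s in(a,b): print(s['origin'],s['rotation'],s['fx'],s['cx'])
cv2.imwrite('pics/both.png',cv2.resize(np.hstack([a['color'],b['color']])[:,:,::-1],(800,300)))
print(r.get_state())
E
```

```text
pics
[0.3089629  0.05381386 1.49301655] [-2.93759045  0.00447872 -1.61614454] 411.0968461283735 257.3514826293986
[1.09366992 0.54187599 1.15401638] [-2.5448152  -0.01054166  2.36383672] 434.51888632874636 248.0794681358841
{'time': 0.1, 'joint_positions': array([ 1.47573297e+00,  4.07761006e-02,  8.38958120e-02, -3.77836329e-04,
       -1.61549268e+00, -3.33658324e-01]), 'qd': array([-3.16753828e-05, -1.17795981e-03,  1.42118069e-03,  9.23932325e-04,
        1.57861046e-03, -1.08423874e-03]), 'joint_efforts': array([-4.58046910e-03, -3.69345295e+01,  3.48281157e+01,  6.95165411e+00,
       -4.50874839e-03,  7.92441739e-06]), 'position': array([0.2492686 , 0.54544786, 0.23036271]), 'ee_rot': array([ 3.13997934e+00, -1.59683989e-04, -4.28704970e-01]), 'wrist_force': array([-0.29904164,  0.61883925,  0.30613953]), 'wrist_torque': array([ 0.019509  , -0.00174146,  0.01367519]), 'finger_force': 0.0, 'finger_gap': 1.0023090270453843}
```

View pics/top1.png

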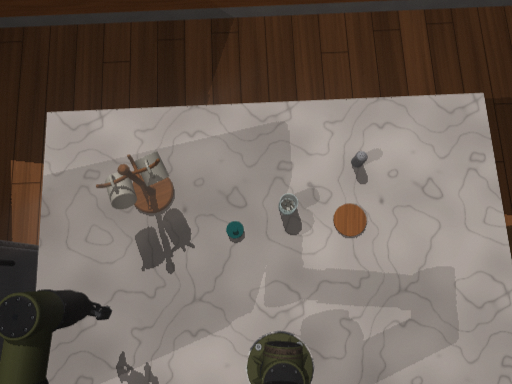

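View pics/sc1.png

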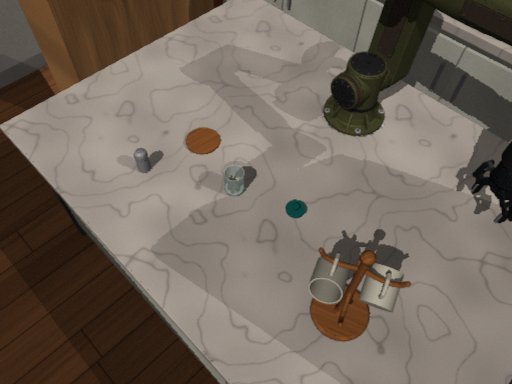

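The top view shows the lid at (235,231), jar at (288,204), coaster at (350,221), shaker at (358,160) and tree base at (153,193). The scene view shows the same layout, with the arm starting on the far side of the tree. Next I measure.

```bash
cat >> h.py <<'E'
from scipy.spatial.transform import Rotation as Ro
def load(f): return np.load('pics/'+f+'.npy',allow_pickle=True).item()
def cloud(s):
    v,u=np.mgrid[:384,:512]; z=s['range_z']
    p=np.stack([(u-s['cx'])/s['fx']*z,(v-s['cy'])/s['fy']*z,z],-1)
    return p@Ro.from_euler('xyz',s['rotation']).as_matrix().T+np.array(s['origin'])
def hit(s,u,v,h):
    d=Ro.from_euler('xyz',s['rotation']).as_matrix()@[(u-s['cx'])/s['fx'],(v-s['cy'])/s['fy'],1]
    o=np.array(s['origin']); return o+d*(h-o[2])/d[2]
def circ(p):
    (x,y),R=cv2.minEnclosingCircle(p[:,:2].astype(np.float32)); return np.round([x,y,R,*p.mean(0)],4)
E
python3 - <<'E'
from h import *
for f in('top1','sc1'):
    s=load(f);P=cloud(s);hsv=cv2.cvtColor(s['color'],cv2.COLOR_RGB2HSV)
    H,S,V=[hsv[...,i].astype(int) for i in range(3)]
    print(f,'counter z',np.median(P[200:300,150:350,2]))
    teal=(H>78)&(H<100)&(S>140)&(V>40)&(P[...,2]>.008)&(P[...,0]>.2)
    for lo,hi in((.01,.025),(.027,.05)):
        m=teal&(P[...,2]>lo)&(P[...,2]<hi)
        if m.any():print('lid',m.sum(),circ(P[m]))
    # blobs above counter
    reg=(P[...,2]>.006)&(P[...,2]<.4)&(P[...,0]>.2)&(P[...,0]<.9)&(abs(P[...,1])<.75)&(s['range_z']>0)
    n,L,st,c=cv2.connectedComponentsWithStats(reg.astype(np.uint8))
    for i in range(1,n):
        if st[i,4]>25:
            q=P[L==i]; print(st[i],c[i].round(),circ(q),q[:,2].max().round(3),q.min(0).round(3),q.max(0).round(3))
s=load('top1')
cs=[s['color'][175:255,215:385],load('sc1')['color'][120:230,120:320]]
cv2.imwrite('pics/c1.png',np.vstack([cv2.resize(c,(600,280),interpolation=2)[:,:,::-1] for c in cs]))
E
```

```text
top1 counter z 0.0008763911980674832
lid 140 [0.473  0.1362 0.0289 0.4735 0.1358 0.0193]
lid 34 [0.4754 0.1378 0.0236 0.4739 0.1355 0.0327]
[  96  150   80   64 3003] [140. 185.] [0.6511 0.4795 0.1466 0.6174 0.4311 0.1646] 0.351 [0.534 0.334 0.006] [0.788 0.626 0.351]
[352 151  16  16 181] [359. 158.] [ 0.7068 -0.3341  0.0262  0.7023 -0.3241  0.0654] 0.095 [ 0.686 -0.36   0.006] [ 0.727 -0.308  0.095]
[278 193  20  22 331] [288. 204.] [ 0.5513 -0.0595  0.0339  0.5528 -0.0593  0.05  ] 0.095 [ 0.519 -0.09   0.006] [ 0.584 -0.026  0.095]
[333 203  34  33 788] [350. 219.] [ 0.49   -0.2818  0.062   0.4919 -0.2827  0.011 ] 0.02 [ 0.434 -0.343  0.006] [ 0.552 -0.222  0.02 ]
[226 221  18  17 240] [235. 229.] [0.4769 0.1327 0.0339 0.4742 0.1343 0.0213] 0.044 [0.445 0.104 0.007] [0.504 0.166 0.044]
[ 77 292  36  29 446] [ 94. 309.] [0.2484 0.5667 0.0966 0.2396 0.5025 0.3412] 0.399 [0.209 0.472 0.006] [0.287 0.661 0.399]
sc1 counter z 0.0013101857785898785
lid 213 [0.473  0.1347 0.0322 0.4751 0.1377 0.02  ]
lid 37 [0.4706 0.1359 0.0119 0.4708 0.1359 0.0336]
[186 127  35  27 704] [203. 140.] [ 0.4871 -0.2854  0.0673  0.4884 -0.2801  0.0113] 0.02 [ 0.424 -0.349  0.006] [ 0.547 -0.218  0.02 ]
[134 148  18  25 298] [142. 160.] [ 0.6983 -0.3296  0.029   0.7085 -0.3186  0.0572] 0.095 [ 0.67  -0.347  0.006] [ 0.727 -0.306  0.095]
[ 471  160   41   63 1259] [495. 187.] [0.2572 0.5394 0.0733 0.2584 0.5339 0.3273] 0.4 [0.209 0.473 0.243] [0.289 0.606 0.4  ]
[224 164  22  33 600] [234. 180.] [ 0.5234 -0.0761  0.0649  0.5505 -0.0553  0.056 ] 0.094 [ 0.468 -0.11   0.006] [ 0.582 -0.024  0.094]
[286 199  20  19 294] [295. 208.] [0.4676 0.1319 0.0383 0.4729 0.1374 0.0215] 0.037 [0.435 0.106 0.006] [0.502 0.167 0.037]
[ 309  247  102   94 5876] [351. 293.] [0.5681 0.4264 0.1597 0.6392 0.4428 0.1634] 0.351 [0.416 0.28  0.006] [0.721 0.537 0.351]
```

View pics/c1.png

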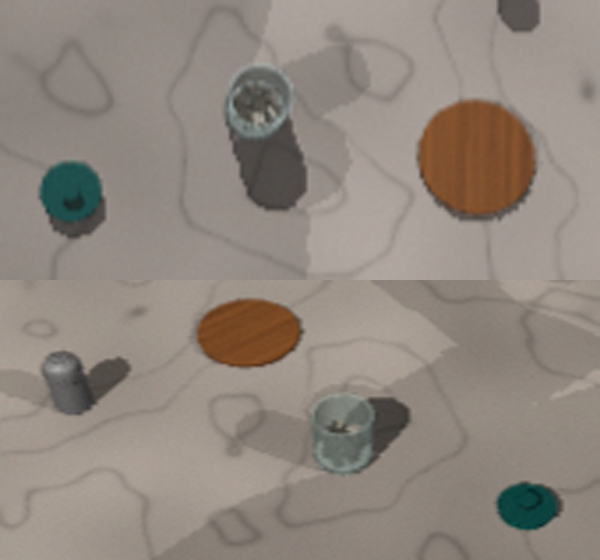

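The crop confirms it: the lid is right way up, and the jar is open and upright at about (0.551,-0.059). Next I hover over the lid, around (0.472,0.1355).

```bash
python3 -m handwheel '{"delta_pos":[[373,280,90],[373,280,90],[373,280,90],[373,280,90],[373,280,90],[373,280,90],[373,280,90],[373,280,90],[373,280,90],[373,280,90],[373,280,90]],"turn":[[0,0,0],[0,0,0],[0,0,0],[0,0,0],[0,0,0],[0,0,0],[0,0,0],[0,0,0],[0,0,0],[0,0,0],[0,0,0]],"claw":[0,0,0,0,0,0,0,0,0,0,0]}'
cat >> h.py <<'E'
def wray(s,u,v):
    x,y=(u-s['cx'])/s['fx'],(v-s['cy'])/s['fy']; t=np.hypot(x,y); k=np.where(t>1e-9,np.sin(t)/np.maximum(t,1e-9),1)
    return np.stack([x*k,y*k,np.cos(t)],-1)@Ro.from_euler('xyz',s['rotation']).as_matrix().T
def whit(s,u,v,h):
    d=wray(s,np.asarray(u,float),np.asarray(v,float)); o=np.array(s['origin']); return o+d*((h-o[2])/d[...,2])[...,None]
def delta(w):
    st=r.get_state(); R=Ro.from_euler('xyz',st['ee_rot']); return (R.inv().apply(np.array(w)-st['position'])*1000).round(1), st['ee_rot'].round(4)
E
python3 - <<'E'
from h import *
s=snap('wrist','w1'); print(s['origin'],s['rotation'],s['fx'],s['cx'],s['cy'],r.get_state()['wrist_force'],r.get_state()['joint_positions'])
E
```

```text
time: 1.48
position: [0.472, 0.1368, 0.1415]
ee_rot: [-3.141, -0.0, -0.427]
wrist_force: [-0.3, 0.0, -0.1]
finger_gap: 1.001
finger_force: 0.0
[0.547391   0.10287213 0.28546049] [ 2.81166479e+00  5.27064456e-04 -1.99780110e+00] 297.3186396354542 256.42500737981743 188.13746512876065 [ 1.01678196  0.9821812  -0.68824661] [ 6.93475924e-01 -2.48923276e-01 -3.45391529e-01 -2.86295044e-05
 -1.47386283e+00  4.50069100e-01]
```

View pics/w1.png

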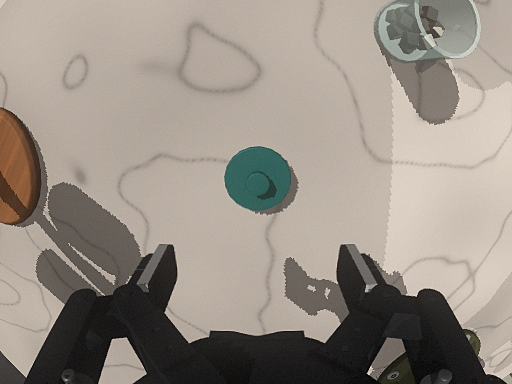

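The wrist view shows the lid at (258,180) with the jar at upper right, around (428,28). I'll fit the lid outline and the jar rim.

Run:
```python
from h import *
s=load('w1');hsv=cv2.cvtColor(s['color'],cv2.COLOR_RGB2HSV)
m=((hsv[...,0]>78)&(hsv[...,0]<100)&(hsv[...,1]>100)).astype(np.uint8); m[:130]=0;m[230:]=0;m[:,:200]=0;m[:,310:]=0
c=max(cv2.findContours(m,0,1)[0],key=len)[:,0].astype(float)
from scipy.optimize import least_squares
def fit(p):
    q=least_squares(lambda a:np.hypot(p[:,0]-a[0],p[:,1]-a[1])-a[2],[*p[:,:2].mean(0),.03],loss='soft_l1',f_scale=.001).x; return q.round(4)
P=whit(s,c[:,0],c[:,1],.017); print('lid',fit(P)); print(cv2.minEnclosingCircle(P[:,:2].astype(np.float32)))
print('knob',whit(s,258,182.,.033))
# jar rim in top/scene by depth
for f in('top1','sc1'):
    t=load(f);Q=cloud(t); w=(abs(Q[...,0]-.551)<.05)&(abs(Q[...,1]+.059)<.05)&(Q[...,2]>.075); q=Q[w]; print(f,w.sum(),fit(q),q[:,2].mean())
cv2.imwrite('pics/c2.png',cv2.resize(s['color'][130:230,200:310],(660,600),interpolation=2)[:,:,::-1])
```

```text
lid [0.4719 0.1366 0.0306]
((0.471921443939209, 0.13682644069194794), 0.031450726091861725)
knob [0.47343728 0.13512494 0.033     ]
top1 80 [ 0.5516 -0.0586  0.0311] 0.08676112184945964
sc1 162 [ 0.5482 -0.0578  0.0312] 0.08453387142583134
```

View pics/c2.png

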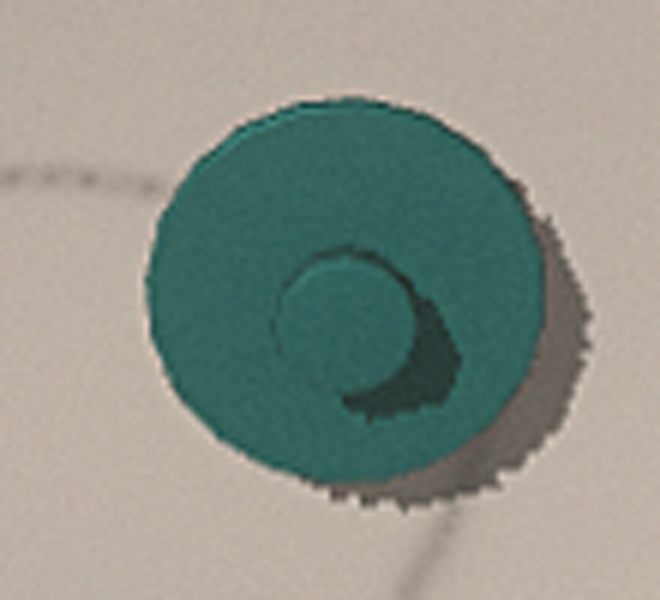

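```bash
python3 -m handwheel '{"delta_pos":[[0,0,50],[0,0,90],[0,0,106],[0,0,106],[0,0,106]],"turn":[[0,0,0],[0,0,0],[0,0,0],[0,0,0],[0,0,0]],"claw":[0.55,0.55,0.55,0.55,0.55]}' 40
python3 - <<'E'
from h import *
s=snap('wrist','w2');c=s['color'][100:384,100:412]
cv2.imwrite('pics/c3.png',cv2.resize(c,(624,568))[:,:,::-1]);print(r.get_state()['wrist_force'])
E
```

```text
time: 2.15
position: [0.4733, 0.1366, 0.0374]
ee_rot: [-3.139, -0.002, -0.428]
wrist_force: [0.5, 0.4, 0.5]
finger_gap: 0.452
finger_force: 0.0
[-0.6058024   0.31701657  1.44883789]
```

View pics/c3.png

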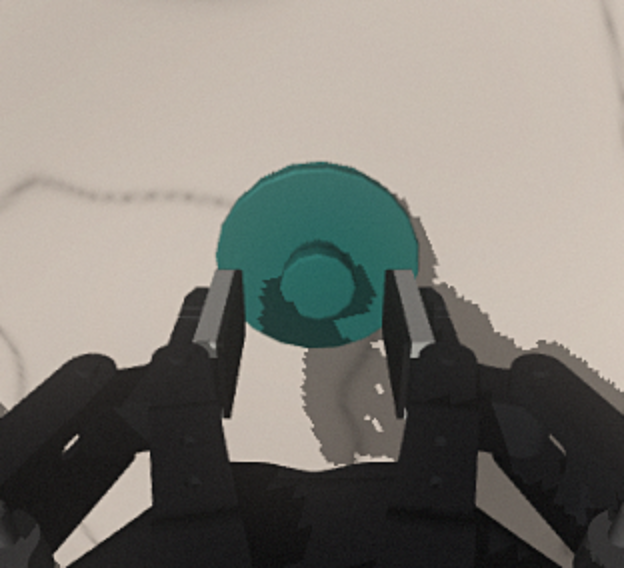

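The knob is midway between the pads (pads at x=242 and 385, knob at 318). I descend and grip it.

```bash
python3 -m handwheel '{"delta_pos":[[0,0,8],[0,0,14],[0,0,14],[0,0,14],[0,0,14],[0,0,14],[0,0,14]],"turn":[[0,0,0],[0,0,0],[0,0,0],[0,0,0],[0,0,0],[0,0,0],[0,0,0]],"claw":[0.55,0.55,0.55,1,1,1,1]}' 40
python3 - <<'E'
from h import *
print(r.get_state()['wrist_force'])
E
```

```text
time: 3.08
position: [0.4724, 0.136, 0.0216]
ee_rot: [-3.141, -0.0, -0.429]
wrist_force: [-0.2, -0.5, 1.6]
finger_gap: 0.216
finger_force: 39.2
[-0.16262601 -0.49402734  1.60550589]
```

Gripped. I lift and move to a viewing spot just short of the jar.

```bash
python3 -m handwheel '{"delta_pos":[[0,0,-50],[0,0,-110],[40,60,-160],[93,144,-160],[93,144,-160],[93,144,-160],[93,144,-160]],"turn":[[0,0,0],[0,0,0],[0,0,0],[0,0,0],[0,0,0],[0,0,0],[0,0,0]],"claw":[1,1,1,1,1,1,1]}' 60
python3 - <<'E'
from h import *
s=snap('wrist','w3');cv2.imwrite('pics/c4.png',cv2.resize(s['color'],(768,576))[:,:,::-1]);print(s['origin'],s['rotation'],r.get_state()['wrist_force'])
E
```

```text
time: 3.95
position: [0.4967, -0.0337, 0.1808]
ee_rot: [3.141, 0.001, -0.43]
wrist_force: [-0.1, 0.0, -0.6]
finger_gap: 0.211
finger_force: 58.9
[ 0.57217342 -0.06781612  0.32465333] [ 2.81066081e+00  3.28609271e-05 -2.00008721e+00] [-0.00848144  0.66898768  0.06893639]
```

View pics/c4.png

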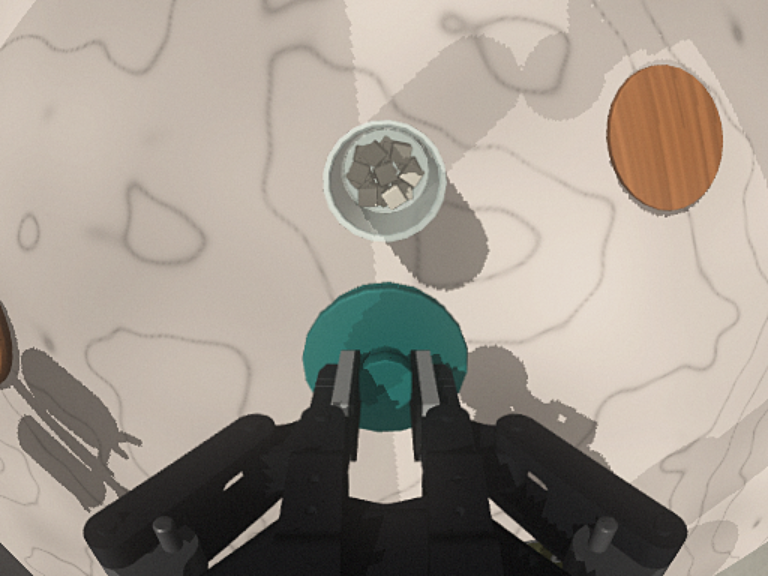

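The lid hangs at (385,357), apparently level, and the jar rim circle spans x 323–446, y 120–241 in the 1.5x picture. I'll calculate both from this same camera.

Run:
```python
from h import *
s=load('w3')
e=np.array([[384.5,120],[384.5,241],[323,180],[446,181]])/1.5-.17
p=whit(s,e[:,0],e[:,1],.088);print(p.round(4));A=np.c_[2*p[:,:2],np.ones(4)];x=np.linalg.lstsq(A,(p[:,:2]**2).sum(1),rcond=None)[0];print('rim',x[:2],np.sqrt(x[2]+x[:2]@x[:2]))
hsv=cv2.cvtColor(s['color'],cv2.COLOR_RGB2HSV)
m=((hsv[...,0]>78)&(hsv[...,0]<100)&(hsv[...,1]>110)).astype(np.uint8);m[:185]=0;m[295:]=0;m[:,:195]=0;m[:,318:]=0
c=cv2.convexHull(max(cv2.findContours(m,0,1)[0],key=len))[:,0].astype(float)
q=whit(s,c[:,0],c[:,1],.177);(a,b),R=cv2.minEnclosingCircle(q[:,:2].astype(np.float32));print('lid',a,b,R)
A=np.c_[2*q[:,:2],np.ones(len(q))];y=np.linalg.lstsq(A,(q[:,:2]**2).sum(1),rcond=None)[0];print('lid',y[:2],np.sqrt(y[2]+y[:2]@y[:2]))
print(r.get_state()['position'], delta([*(r.get_state()['position'][:2]+x[:2]-y[:2]),.135]), delta([x[0],x[1],.135]))
for z in(.17,.185):
  q=whit(s,c[:,0],c[:,1],z);print(z,cv2.minEnclosingCircle(q[:,:2].astype(np.float32)))
```

```text
[[ 0.5794 -0.0709  0.088 ]
 [ 0.5201 -0.0437  0.088 ]
 [ 0.5644 -0.028   0.088 ]
 [ 0.5366 -0.0873  0.088 ]]
rim [ 0.54975791 -0.05731384] 0.03268892838640783
lid 0.4967380166053772 -0.033524468541145325 0.032330937683582306
lid [ 0.49654277 -0.03322531] 0.03149600809675404
[ 0.49673962 -0.03314952  0.18077859] (array([58.4, -0.2, 45.7]), array([ 3.1413e+00,  8.0000e-04, -4.2840e-01])) (array([58.3, -0.1, 45.7]), array([ 3.1413e+00,  8.0000e-04, -4.2840e-01]))
0.17 ((0.49321800470352173, -0.03172259405255318), 0.03388803452253342)
0.185 ((0.5008252263069153, -0.035382479429244995), 0.030584683641791344)
```

```bash
python3 -m handwheel '{"delta_pos":[[58.5,0,0],[58.5,0,45],[58.5,0,64],[58.5,0,68],[58.5,0,72],[58.5,0,72],[58.5,0,72]],"turn":[[0,0,0],[0,0,0],[0,0,0],[0,0,0],[0,0,0],[0,0,0],[0,0,0]],"claw":[1,1,1,1,1,1,1]}' 80
```

```text
time: 4.88
position: [0.5506, -0.0579, 0.1106]
ee_rot: [-3.141, -0.002, -0.429]
wrist_force: [-0.1, 0.4, -0.8]
finger_gap: 0.2
finger_force: 78.3
```

```bash
for k in 1; do python3 -m handwheel '{"delta_pos":[[0,0,1],[0,0,2],[0,0,3],[0,0,4],[0,0,5],[0,0,6],[0,0,7],[0,0,8],[0,0,9],[0,0,9]],"turn":[[0,0,0],[0,0,0],[0,0,0],[0,0,0],[0,0,0],[0,0,0],[0,0,0],[0,0,0],[0,0,0],[0,0,0]],"claw":[1,1,1,1,1,1,1,1,1,1]}'; done
```

```text
time: 6.12
position: [0.5516, -0.0586, 0.1042]
ee_rot: [-3.141, -0.005, -0.428]
wrist_force: [-4.0, 0.6, 14.2]
finger_gap: 0.203
finger_force: 80.2
```

```bash
python3 -m handwheel '{"delta_pos":[[-2,0,0],[-2,0,1],[-2,0,2],[-2,0,3],[-2,0,3]],"turn":[[0,0,0],[0,0,0],[0,0,0],[0,0,0],[0,0,0]],"claw":[1,1,1,1,1]}'
python3 - <<'E'
from h import *
s=snap('wrist','w4');cv2.imwrite('pics/c5.png',cv2.resize(s['color'][60:330,80:430],(770,594))[:,:,::-1]);print(r.get_state()['wrist_force'])
E
```

```text
time: 6.75
position: [0.5506, -0.058, 0.1024]
ee_rot: [-3.14, -0.008, -0.428]
wrist_force: [-3.8, 0.4, 17.1]
finger_gap: 0.2
finger_force: 80.5
[-3.19296085  0.6252087  17.25045034]
```

View pics/c5.png

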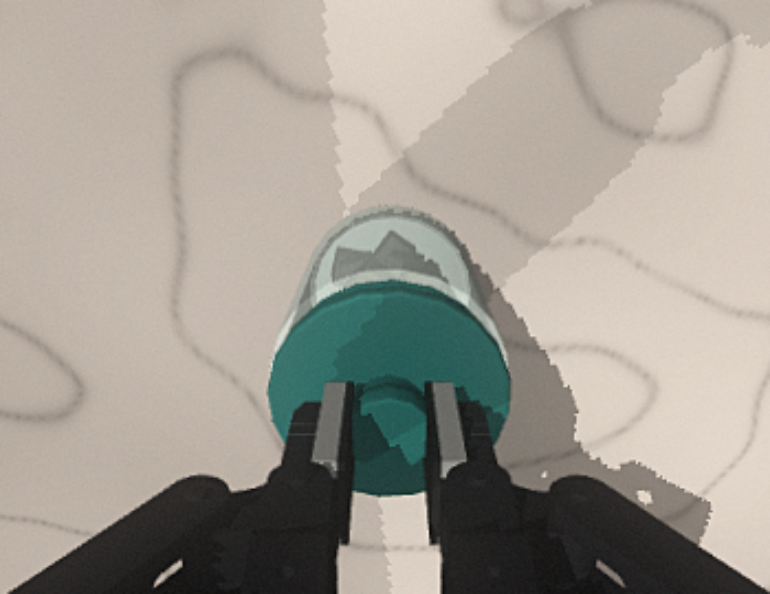

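The lid is seated roughly centred on the mouth but is still up on its bead. I ease it back along -x and press a little more.

```bash
python3 -m handwheel '{"delta_pos":[[-2,0,0],[-2,0,1],[-2,0,2],[-2,0,3],[-2,0,3]],"turn":[[0,0,0],[0,0,0],[0,0,0],[0,0,0],[0,0,0]],"claw":[1,1,1,1,1]}'
```

```text
time: 7.42
position: [0.5481, -0.0568, 0.0961]
ee_rot: [-3.141, -0.004, -0.429]
wrist_force: [2.8, -0.5, 6.5]
finger_gap: 0.204
finger_force: 79.5
```

It went in. I press on until it bottoms out.

```bash
python3 -m handwheel '{"delta_pos":[[1,0,1],[1,0,2],[1,0,3],[1,0,3],[1,0,3]],"turn":[[0,0,0],[0,0,0],[0,0,0],[0,0,0],[0,0,0]],"claw":[1,1,1,1,1]}'
```

```text
time: 8.05
position: [0.5496, -0.0577, 0.0956]
ee_rot: [-3.141, -0.007, -0.428]
wrist_force: [-0.1, -1.4, 16.6]
finger_gap: 0.199
finger_force: 80.5
```

It's against a hard stop at the predicted home height. I release, then check by pressing centrally with shut fingers.

```bash
python3 -m handwheel '{"delta_pos":[[0,0,-2],[0,0,-2],[0,0,-3],[0,0,-28],[0,0,-28],[0,0,-28],[0,0,-28],[0,0,-28],[0,0,-20],[0,0,-16]],"turn":[[0,0,0],[0,0,0],[0,0,0],[0,0,0],[0,0,0],[0,0,0],[0,0,0],[0,0,0],[0,0,0],[0,0,0]],"claw":[0.5,0.5,0.5,0.5,1,1,1,1,1,1]}' 40
python3 -m handwheel '{"delta_pos":[[0,0,2],[0,0,4],[0,0,6],[0,0,7],[0,0,7]],"turn":[[0,0,0],[0,0,0],[0,0,0],[0,0,0],[0,0,0]],"claw":[1,1,1,1,1]}'
```

```text
time: 9.3
position: [0.5474, -0.0569, 0.1072]
ee_rot: [3.141, -0.0, -0.429]
wrist_force: [-3.2, 1.4, 12.1]
finger_gap: -0.003
finger_force: 6.2
time: 9.93
position: [0.5498, -0.0575, 0.1076]
ee_rot: [-3.14, -0.009, -0.428]
wrist_force: [-9.0, 2.7, 27.7]
finger_gap: -0.001
finger_force: 13.9
```

The knob top is at 0.1075 (expected 0.107), so the lid is home. I retreat, open and look from the side.

```bash
python3 -m handwheel '{"delta_pos":[[0,0,-30],[-40,0,-80],[-60,0,-90],[-60,0,-90],[-60,0,-90]],"turn":[[0,0,0],[0,0,0],[0,0,0],[0,0,0],[0,0,0]],"claw":[0,0,0,0,0]}'
python3 - <<'E'
from h import *
s=snap('wrist','w5');t=snap('scene','sc2')
hsv=cv2.cvtColor(s['color'],cv2.COLOR_RGB2HSV)
m=((hsv[...,0]>78)&(hsv[...,0]<100)&(hsv[...,1]>110)).astype(np.uint8);m[250:]=0
c=cv2.convexHull(max(cv2.findContours(m,0,1)[0],key=len))[:,0].astype(float)
q=whit(s,c[:,0],c[:,1],.092);A=np.c_[2*q[:,:2],np.ones(len(q))];y=np.linalg.lstsq(A,(q[:,:2]**2).sum(1),rcond=None)[0];print('lid',y[:2],np.sqrt(y[2]+y[:2]@y[:2]))
print(r.get_state()['position'],delta([y[0],y[1],.130]),r.get_state()['wrist_force'])
a=cv2.resize(s['color'][60:200,170:350],(400,311));b=cv2.resize(t['color'][145:205,200:270],(363,311),interpolation=2)
cv2.imwrite('pics/c6.png',np.hstack([a,b])[:,:,::-1])
E
```

```text
time: 10.55
position: [0.4928, -0.0319, 0.1894]
ee_rot: [3.141, 0.001, -0.429]
wrist_force: [-0.4, -0.9, -0.3]
finger_gap: 0.996
finger_force: 0.0
lid [ 0.5495891  -0.05718217] 0.030954399535962372
[ 0.49279124 -0.03208208  0.18899034] (array([62.2, -0.9, 58.9]), array([ 3.1401e+00,  1.7000e-03, -4.2920e-01])) [-0.50039946 -0.32265368  0.16082105]
```

View pics/c6.png

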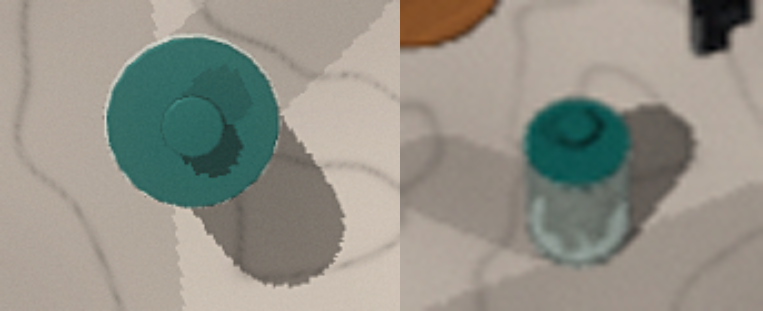

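The lid sits flush, with the white rim ring even all round in the left crop, at (0.5496,-0.0572). I grip the glass next.

```bash
python3 -m handwheel '{"delta_pos":[[62,-1,0],[62,-1,0],[62,-1,50],[62,-1,100],[62,-1,130],[62,-1,145],[62,-1,145],[62,-1,145],[62,-1,145],[62,-1,145]],"turn":[[0,0,0],[0,0,0],[0,0,0],[0,0,0],[0,0,0],[0,0,0],[0,0,0],[0,0,0],[0,0,0],[0,0,0]],"claw":[0,0,0,0,0,0,0,1,1,1]}' 60
```

```text
time: 11.9
position: [0.551, -0.0569, 0.0477]
ee_rot: [-3.14, -0.004, -0.429]
wrist_force: [-1.0, -1.6, 6.8]
finger_gap: 0.77
finger_force: 68.0
```

```bash
python3 -m handwheel '{"delta_pos":[[0,0,-15],[0,0,-35],[7,40,-40],[16,92,-40],[24,140,-40],[32,186,-40],[39,228,-40],[39,228,-40],[39,228,-40],[39,228,-40]],"turn":[[0,0,0],[0,0,0],[0,0,0],[0,0,0],[0,0,0],[0,0,0],[0,0,0],[0,0,0],[0,0,0],[0,0,0]],"claw":[1,1,1,1,1,1,1,1,1,1]}' 70
python3 - <<'E'
from h import *
s=snap('top','top3');w=snap('wrist','w6')
a=cv2.resize(s['color'][170:260,310:410],(380,342),interpolation=2);b=cv2.resize(w['color'],(420,342))
cv2.imwrite('pics/c7.png',np.hstack([a,b])[:,:,::-1]);print(r.get_state()['wrist_force'])
t=load('top1');hsv=cv2.cvtColor(t['color'],cv2.COLOR_RGB2HSV).astype(int)
m=((hsv[...,0]<16)&(hsv[...,1]>130)).astype(np.uint8);m[:200]=0;m[240:]=0;m[:,:330]=0;m[:,370:]=0
v,u=np.nonzero(m);p=np.array([hit(t,a,b,.01) for a,b in zip(u,v)]);print('coaster',p.mean(0),len(p),cv2.minEnclosingCircle(p[:,:2].astype(np.float32)))
E
```

```text
time: 13.15
position: [0.4906, -0.2793, 0.0853]
ee_rot: [-3.141, 0.0, -0.428]
wrist_force: [1.4, 0.7, -4.2]
finger_gap: 0.766
finger_force: 79.1
[ 0.04688516  0.25121843 -3.90848437]
coaster [ 0.4902621 -0.2820594  0.01     ] 809 ((0.4907084107398987, -0.2824046015739441), 0.05849917232990265)
```

View pics/c7.png

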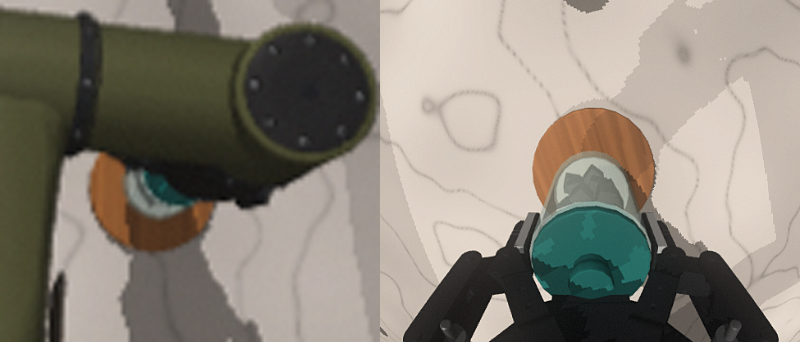

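The jar is held (4.2 N of weight) over the coaster at (0.490,-0.282). I lower it.

```bash
python3 -m handwheel '{"delta_pos":[[0,2,10],[0,2,18],[0,2,23],[0,2,25],[0,2,26],[0,2,27],[0,2,28],[0,2,28]],"turn":[[0,0,0],[0,0,0],[0,0,0],[0,0,0],[0,0,0],[0,0,0],[0,0,0],[0,0,0]],"claw":[1,1,1,1,1,1,1,1]}'
```

```text
time: 14.25
position: [0.4897, -0.2822, 0.0579]
ee_rot: [3.141, -0.001, -0.429]
wrist_force: [-1.0, 0.6, -1.1]
finger_gap: 0.766
finger_force: 79.4
```

Contact is beginning, since the load is partly off. I go 1 mm more, open gently and then retreat up.

```bash
python3 -m handwheel '{"delta_pos":[[0,0,1],[0,0,1],[0,0,1],[0,0,1],[0,0,1]],"turn":[[0,0,0],[0,0,0],[0,0,0],[0,0,0],[0,0,0]],"claw":[1,1,0.15,0,0]}' 
python3 -m handwheel '{"delta_pos":[[0,0,-20],[0,0,-60],[0,0,-110],[-60,0,-130],[-100,0,-130],[-100,0,-130],[-100,0,-130]],"turn":[[0,0,0],[0,0,0],[0,0,0],[0,0,0],[0,0,0],[0,0,0],[0,0,0]],"claw":[0,0,0,0,0,0,0]}'
python3 - <<'E'
from h import *
w=snap('wrist','w7');s=snap('scene','sc3')
hsv=cv2.cvtColor(w['color'],cv2.COLOR_RGB2HSV)
m=((hsv[...,0]>78)&(hsv[...,0]<100)&(hsv[...,1]>110)).astype(np.uint8);m[260:]=0
c=cv2.convexHull(max(cv2.findContours(m,0,1)[0],key=len))[:,0].astype(float)
q=whit(w,c[:,0],c[:,1],.102);A=np.c_[2*q[:,:2],np.ones(len(q))];y=np.linalg.lstsq(A,(q[:,:2]**2).sum(1),rcond=None)[0];print('lid',y[:2],np.sqrt(y[2]+y[:2]@y[:2]))
P=cloud(s);h2=cv2.cvtColor(s['color'],cv2.COLOR_RGB2HSV);t=(h2[...,0]>78)&(h2[...,0]<100)&(h2[...,1]>140)&(abs(P[...,0]-.49)<.06)&(abs(P[...,1]+.28)<.06)
z=P[t];f=z[z[:,2]<.11];print(len(f),np.median(f,0),z[:,2].max());print('plane',np.linalg.lstsq(np.c_[f[:,:2]-f[:,:2].mean(0),np.ones(len(f))],f[:,2],rcond=None)[0])
a=cv2.resize(w['color'][0:230,130:400],(400,340));b=cv2.resize(s['color'][105:175,120:240],(400,340),interpolation=2)
cv2.imwrite('pics/c8.png',np.hstack([a,b])[:,:,::-1])
E
```

```text
time: 14.88
position: [0.4896, -0.2822, 0.0563]
ee_rot: [3.141, -0.0, -0.429]
wrist_force: [-0.2, 0.1, -0.2]
finger_gap: 1.003
finger_force: 0.0
time: 15.75
position: [0.3988, -0.2405, 0.1865]
ee_rot: [-3.141, -0.001, -0.429]
wrist_force: [0.6, 0.5, -0.2]
finger_gap: 1.003
finger_force: 0.0
lid [ 0.4895916  -0.28215787] 0.031041927396748742
150 [ 0.49459392 -0.27582194  0.10444447] 0.12252802339211621
plane [ 0.0091152  -0.0137115   0.10432616]
```

View pics/c8.png

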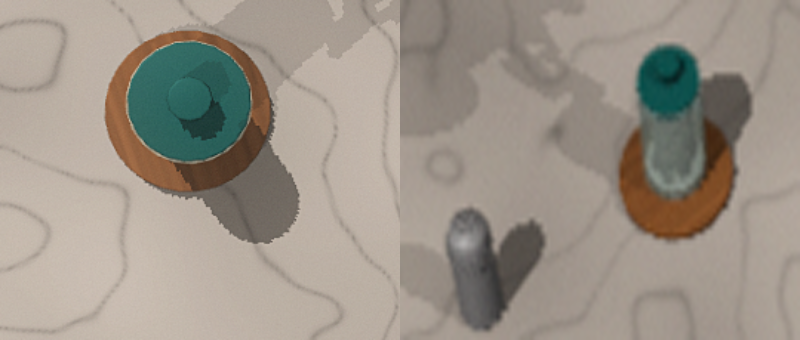

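The closed jar stands upright on the coaster, centred within a millimetre or so, with the lid level. The robot is clear of everything.

```bash
python3 -c "
from rig import r
print(r.finish_job())"
```

```text
the job is handed in; nothing more can be done
None
```

I handed the job in at about 16 s: the lid is pressed fully home and level, the closed jar stands upright on the coaster about 1 mm off its measured centre, and the arm was never brought near the cup tree, mugs or shaker. No verdict was returned.

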